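# Close the tea box by tucking its tab

## Robot

A 6-joint arm with a two-finger parallel gripper is mounted at the origin on the work surface. World frame = base frame: x ahead of the robot, y to its left, z up, the work surface at z = 0. Lengths are in m, angles in rad, forces in N, time in s.
With the tool pointing down it reaches from about 0.35 to 0.8 m from the base axis. Payload 7.3 kg.
Tool frame: the origin (TCP) lies between the finger pads; the fingertips stand 25 mm ahead of it and the grasp point (between the pads) lies 6 mm ahead of it (r.tip_extent is the distance from the TCP to the fingertips, in m); z points along the fingers, y is the line along which they close (so a half turn about z gives the same grasp; the last joint's range is limited). The gripper opens to 85 mm and grips with 20 to 120 N. Pads are 22 mm wide; open, the fingers measure 114 mm over their backs; the gripper's body (76 mm by 85 mm) begins 54 mm behind the grasp point. The pads swing forward as they close: fully open they stand 13 mm farther back than shut.
Start: joints at [1.088, 0.342, 1.524, -0, 1.275, -0.146], TCP at [0.173, 0.496, 0.256] pointing down, gripper open.
Joint ranges: [-2.53, 2.53], [-0.77, 2.02], [0.04, 2.7], [-1, 4.14], [0.28, 2.66], [-3.11, 3.11]. Speed limits (rad/s): [2.57, 2.57, 3.14, 3.14, 3.14, 3.14].

## Interface

Orientations are given as a unit quaternion [x, y, z, w].
In Python, from workcell import r, command_gripper, optics gives the robot as it stands. The module is installed in compiled form; this text tells all that it offers. Calls block until the motion is done:
- r.reach(position, orientation): joint-space move of the TCP to a pose.
- r.move_straight(position, orientation=None, speed=0.15, max_force=None): straight line of the TCP; orientation=None keeps the orientation; speed is the mean speed in m/s. With max_force (N) it stops when the force on the tool has changed by that much, and returns True; else False.
- r.movej(angles): joint-space move.
- command_gripper(opening, force=None): finger opening in m; force is the grip in N (None keeps the last); returns when the fingers have stopped.
- r.hold(seconds).
- r.solve_ik(position, orientation): joint angles nearest the present ones, or None.
- r.read_state(): the state.
- optics.get_image(name): name is "scene" or "top"; returns (picture, depth): 480x640x3 uint8, red, green, blue; 480x640 float32, m along the optical axis (not along the pixel's ray), 0 where there is no reading.
- optics.camera_model(name): a dict with "K" (3x3 intrinsics, pixels), "R" (3x3) and "t" (3): a world point X has camera coordinates R X + t. Camera axes: x right, y down, z forward; pixel columns grow to the right and rows downward; lengths in m; the calibration is good to about 2 mm. A picture is of the moment at which its call begins. camera_model takes no time and is no camera call.
A pose or a line that the arm cannot do raises r.PlanningError and nothing moves.
- r.finish_job(): hands the job in; it is judged then, once.
The state is a dict: "time_s": time; "joint_positions": joint angles; "dq": joint speeds; "tau": joint torques, N m; "eef_pos": TCP position; "eef_rot": TCP orientation; "contact_force": force on the tool from outside, world axes, zero at the start; "torque": the same for the moment, N m; "grip_width": finger opening in m; "grip_force": force on a finger pad.
Only numpy, scipy, OpenCV 4.12 (cv2) and the standard library are available. Lean on these libraries where they do the work, as an engineer would, in place of code of your own. Each camera call takes 0.05 s, during which the arm holds its last target. There are 200 camera calls.

## Task

The hinged tab of the wooden tea-bag box is standing open. With a fingertip, gently push the tab over until it lies in the mouth of the box, then keep it pressed down and push it by its rib all the way home beneath the steel lip, so that it stays shut when you let go. Only touch and push the tab by its outer face: do not pinch it or lift anything, and leave the other things on the shelf where they stand.

Things in the scene. Friction and masses are not known exactly. Their poses are not given: they have to be found in the camera images.
- teabox: Open-topped wooden tea-bag box fixed to the shelf, 150 x 130 mm (x, y), walls 74 mm high, 6 mm thick. Origin: centre of its underside, z up. At its +x end, away from the robot, a steel lip 4 mm thick overhangs the mouth from x = 75 to 46 mm, underside at z = 78 mm. At the -x end the tab's slotted hinge: axis along y, z = 70 mm, x = -62 mm plus tab_slide.
- tab (a joint): Hinge angle of the tab, rad: 0 = folded over, level in the mouth; 1.57 = upright; more = leaning to -x; it can be pressed below level to -0.12. It stays where left between about 1.0 and 1.9; from lower angles the crease springs it up again to about 0.8 unless the lip holds it (1.5 N on the rib keeps it down). Tucked, it rests up against the lip at 0.05 to 0.08.
- tab_slide (a joint): How far the tab has slid in its slotted hinge towards the lip, along the box's +x, m: 0 (clear of the lip) to 0.024 (stop, fully home). The free edge passes beneath the lip from 0.008 on. About 2 N of friction; it stays where left.
- tab_board: The tab: a board 4 mm thick, 108 mm wide (y), 100 mm long from the hinge along its own +x. Origin on the hinge axis, mid-width and mid-thickness; own z = normal of its outer face, which looks to the robot when upright, up when folded. A rib 6 mm thick, 8 mm high, 80 mm wide crosses that face 69 to 75 mm from the hinge axis: a fingertip between hinge and rib pushes on it.
- tab_liner: Paper liner, 76 x 84 x 2 mm, on the inner face (underside when folded) of the tab; origin on the hinge axis. Not to be touched: only a pinching or lifting finger gets there.
- tab_edge (a point): Middle of the tab's free edge, 100 mm from the hinge axis; axes as tab_board.
- tab_rib (a point): Middle of the top of the rib on the tab, 72 mm from the hinge axis and 10 mm out from the board's mid-plane; axes as tab_board.
- lip_edge (a point): Middle of the lower edge of the steel lip, on the side towards the mouth; axes as teabox.
- tumbler: Glass tumbler, 68 mm across, 95 mm high, standing beside the box's +y side. Origin under its centre. Leave alone.
- tin: Screw-top aluminium tin, 71 mm across, 94 mm high, standing beside the box's -y side. Origin under its centre. Leave alone.
- kettle: Steel kettle, 156 mm across, 212 mm high with its handle, towards the left of the shelf. Origin under its centre. Leave alone.
- teapot: Pale pink teapot, 128 mm across (about 205 mm over spout and handle), 122 mm high, behind the box. Origin under its centre. Leave alone.
- mug_a: White mug, 84 mm across, 90 mm high, in a slot of the black 212 mm square stand, which is 40 mm high. Origin under its centre. Leave alone.
- mug_b: The other mug in the stand, alike. Leave alone.

How it is judged:
On the way, in this order (a step that is already met when the one before it is completed fails the run):
1. the tab is folded over, its edge below the lip's level and not yet beneath it (value of joint tab below 0.12 rad and value of joint tab_slide below 0.009 m).
2. the tab is pushed home beneath the lip (value of joint tab below 0.12 rad and value of joint tab_slide above 0.018 m), for 0.1 s.
At the end, for the whole second after the job is handed in: The tab lies folded in the mouth (hinge angle under 0.12 rad) and at rest, slid at least 18 of 24 mm home, its free edge at least 8 mm beneath the lip and below the lip's underside, held there by the lip alone (all of step 2 and value of joint tab_slide below 0.03 m and x of tab_edge in the frame of lip_edge above 0.008 m and z of tab_edge in the frame of lip_edge below 0 m and velocity of joint tab below 0.05 rad/s); the robot touches nothing.
It fails at once if the kettle, teapot, tumbler, tin or a mug is lifted, carried or shoved (moved by more than 25 mm) (distance of any of kettle, teapot, tumbler, tin, mug_a, mug_b from where it was at the start of the episode above 0.025 m).
It fails at once if the tab is pinched or lifted by its inner face (over 1 N on the liner) (contact force between the fingers and tab_liner above 1 N).
It fails at once if the tab is pressed roughly (over 40 N) (contact force between anything else and tab_board above 40 N).
It fails at once if the box is struck or leaned on (over 50 N) (contact force between the arm and teabox above 50 N).
It also fails if it takes over 45 s, if anything falls off the work surface, if the arm or the gripper's body presses on something with over 40 N, if the wrist force passes 120 N, or if a joint passes its speed limit or range.

## Working session

There is one attempt and no reset: what is moved stays moved. The work goes in short steps, each a Python script; the robot and the scene stay as the last script left them, time stands still between calls to the robot, and variables do not carry over. Pictures are saved under pics/ and viewed, at most 10 in all, crops included, and the job is handed in when it is done.

```bash
mkdir -p pics; python3 - <<'E'
from workcell import r, optics
import cv2,numpy as np
for n in("scene","top"):
    p,d=optics.get_image(n); cv2.imwrite(f"pics/{n}0.png",p[:,:,::-1]); np.savez(f"{n}0.npz",p=p,d=d)
    m=optics.camera_model(n); print(n,m, -m["R"].T@m["t"])
print(r.read_state(), r.tip_extent)
E
```

```text
scene {'K': array([[478.83234667,   0.        , 314.3309796 ],
       [  0.        , 478.83234667, 247.31274763],
       [  0.        ,   0.        ,   1.        ]]), 'R': array([[-0.63310057,  0.77401133, -0.00949333],
       [ 0.42225862,  0.33505469, -0.84228025],
       [-0.64875367, -0.53725675, -0.53895627]]), 't': array([ 0.43467193, -0.17338786,  1.4303485 ])} [1.27634941 0.4901178  0.62898061]
top {'K': array([[554.003142  ,   0.        , 333.2533657 ],
       [  0.        , 554.003142  , 241.04845135],
       [  0.        ,   0.        ,   1.        ]]), 'R': array([[ 0.02048391, -0.99976051,  0.00770244],
       [-0.99798738, -0.02090881, -0.05986657],
       [ 0.06001328, -0.00646063, -0.99817667]]), 't': array([-0.050257  ,  0.6323039 ,  1.15275756])} [ 0.56288002 -0.0295767   1.18889667]
{'time_s': 0.1, 'joint_positions': array([ 1.08801646e+00,  3.42635521e-01,  1.52494917e+00,  2.05969092e-05,
        1.27537894e+00, -1.45976238e-01]), 'dq': array([ 0.00041211, -0.00123722, -0.00228841,  0.00049795, -0.00205582,
        0.00109557]), 'tau': array([ 8.10415277e-04, -4.34445047e+01, -2.46490180e+01, -3.39027110e-04,
        4.71705876e-03, -1.52006169e-05]), 'eef_pos': array([0.17330526, 0.49522223, 0.25569486]), 'eef_rot': array([ 1.67609908e-01,  9.85853158e-01, -6.48846355e-04, -2.21337846e-04]), 'contact_force': array([ 0.43774844, -0.26731576,  0.33531248]), 'torque': array([-0.00647019, -0.03683006, -0.01319809]), 'grip_force': 0.0, 'grip_width': 0.0851997123417346} 0.025
```

View pics/scene0.png

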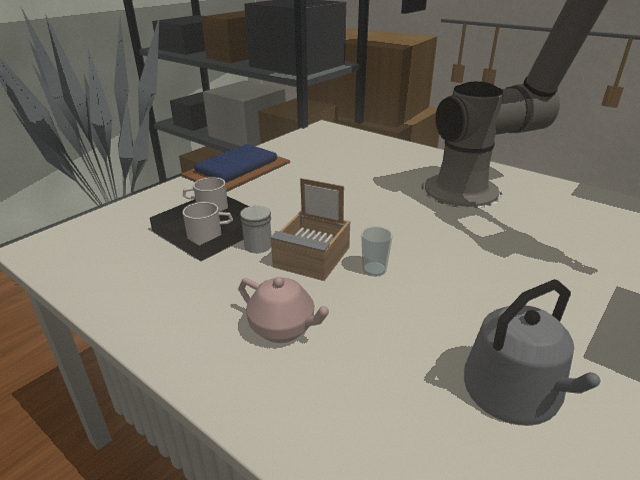

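View pics/top0.png

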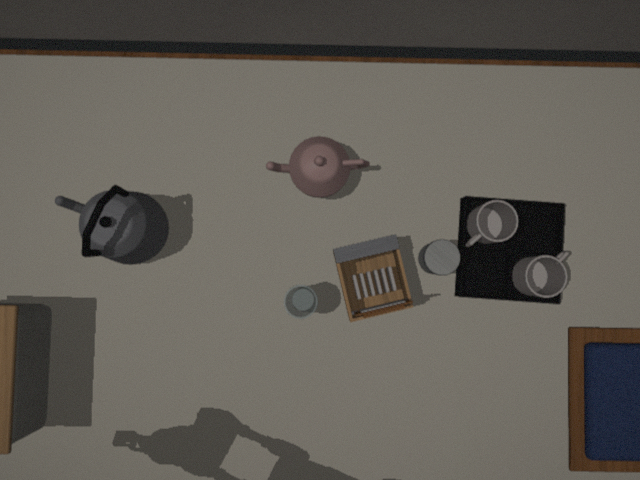

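The top view shows the box at about (333–412, 236–320) px, with the lip at (366,248) and the upright tab at about (382,308). The tumbler is at (301,300) and the tin at (442,257). The scene view shows the tab standing at (322,200). Next I'll measure the box.

```bash
cat > h.py <<'E'
import numpy as np,cv2
from workcell import r,optics,command_gripper
def cloud(n,d):
    m=optics.camera_model(n);v,u=np.mgrid[:480,:640]
    c=np.stack([(u-m["K"][0,2])/m["K"][0,0]*d,(v-m["K"][1,2])/m["K"][1,1]*d,d],-1)
    return (c-m["t"])@m["R"]
E
python3 - <<'E'
from h import *
o=np.load("top0.npz");P=cloud("top",o["d"]);p=o["p"]
print("table z",np.median(P[330:400,300:400,2]))
sub=np.zeros((480,640),bool);sub[230:326,325:415]=1
hsv=cv2.cvtColor(p,cv2.COLOR_RGB2HSV)
z=P[...,2]
print(np.histogram(z[sub],bins=np.arange(-.01,.2,.01)))
lip=sub&(z>.072)&(z<.092)&(hsv[...,1]<60); lip[275:]=0
lip=cv2.morphologyEx(lip.astype(np.uint8),cv2.MORPH_OPEN,np.ones((3,3)))>0
wal=sub&(z>.06)&(z<.092)
for nm,k in(("lip",lip),("walls",wal),("high",sub&(z>.1))):
    q=P[k]; print(nm,k.sum(),np.median(q[:,2]),cv2.minAreaRect((q[:,:2]*1000).astype(np.float32)), q.min(0),q.max(0))
o=np.load("scene0.npz");P2=cloud("scene",o["d"]);s=np.zeros((480,640),bool);s[175:230,295:350]=1
k=s&(P2[...,2]>.085)&(P2[...,2]<.2)&(P2[...,0]>.3)&(P2[...,0]<.6)
q=P2[k];c=q.mean(0);w=np.linalg.svd(q-c,full_matrices=False)[2];print("tab",len(q),c,w,q.min(0),q.max(0))
h2=cv2.minAreaRect((q[:,:2]*1000).astype(np.float32));print(h2)
for nm,(a,b,c0,d0) in dict(tumbler=(280,322,280,322),tin=(238,278,418,464)).items():
    q=P[a:b,c0:d0][(P[a:b,c0:d0,2]>.05)&(P[a:b,c0:d0,2]<.11)];print(nm,len(q),q.mean(0),q.min(0),q.max(0))
big=cv2.resize(p[225:330,320:425],None,fx=5.5,fy=5.5,interpolation=cv2.INTER_CUBIC);cv2.imwrite("pics/c.png",big[:,:,::-1])
E
```

```text
table z -0.001102272711199273
(array([2471, 3287,  118,   82,   88,  202,  373,   82,  736,  701,   16,
         18,   12,   17,   16,  165,   64,  115,   34,    0]), array([-0.01,  0.  ,  0.01,  0.02,  0.03,  0.04,  0.05,  0.06,  0.07,
        0.08,  0.09,  0.1 ,  0.11,  0.12,  0.13,  0.14,  0.15,  0.16,
        0.17,  0.18,  0.19]))
lip 945 0.08120679088853391 ((615.764404296875, -102.77789306640625), (29.73447608947754, 129.931884765625), 14.155477523803711) [ 0.58761709 -0.16707436  0.07514426] [ 0.6441245  -0.03854468  0.08840507]
walls 1522 0.07960183318275732 ((557.0306396484375, -118.05934143066406), (151.1107635498047, 130.44546508789062), 14.520763397216797) [ 0.46842214 -0.20004942  0.06077606] [ 0.6441245  -0.03655824  0.09194559]
high 484 0.15367230634212442 ((512.0814208984375, -98.47608947753906), (161.11891174316406, 57.88933563232422), 73.36231994628906) [ 0.48252356 -0.18309886  0.10123605] [ 0.56288002 -0.0295767   1.18889667]
tab 1421 [ 0.5016732  -0.12694632  0.12896637] [[ 0.24989157 -0.96820278  0.01172965]
 [-0.00347697 -0.01301118 -0.99990931]
 [-0.96826758 -0.24982812  0.0066178 ]] [ 0.4830495  -0.18358224  0.08524223] [ 0.51747775 -0.07618279  0.17137735]
((502.25421142578125, -129.359375), (12.72707748413086, 109.22591400146484), 15.058443069458008)
tumbler 388 [0.50412556 0.02848695 0.08387798] [ 0.47412027 -0.00732978  0.0503843 ] [0.54078048 0.05789765 0.09951724]
tin 1083 [ 0.60080401 -0.25091658  0.09177334] [ 0.56588208 -0.28851307  0.0505913 ] [ 0.63593818 -0.21705955  0.0987773 ]
```

View pics/c.png

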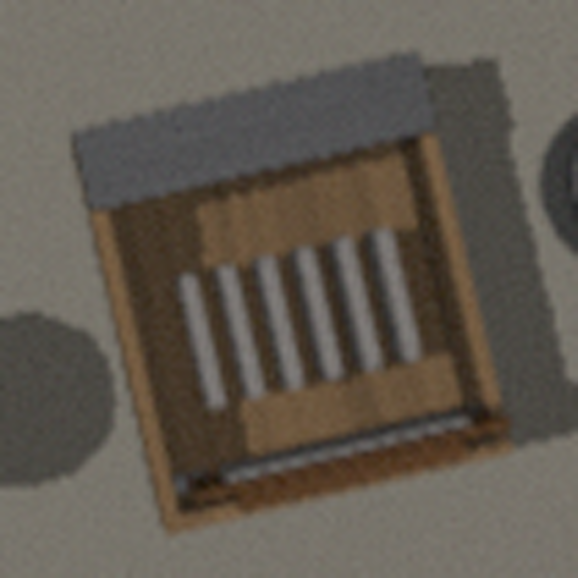

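The box fits its given sizes: centre (0.557,-0.118), yaw about 14.4°, tab upright. I'll approach with the gripper closed and tip it over from the upper outer face.

```bash
cat >> h.py <<'E'
from scipy.spatial.transform import Rotation as Ro
yaw=np.deg2rad(14.4);C=np.array([.557,-.118]);bx=np.array([np.cos(yaw),np.sin(yaw)])
def Q(s):
    x=np.array([*bx,0])*s;z=np.array([0,0,-1.]);return Ro.from_matrix(np.c_[x,np.cross(z,x),z]).as_quat()
def tcp(x,z,y=0):  # tip centre in box frame (mm) -> TCP world
    return np.array([*(C+bx*x/1e3+np.array([-bx[1],bx[0]])*y/1e3),z/1e3+r.tip_extent])
def arc(th,rad,half=11):  # front lower corner of tip on outer face
    return tcp(-62+rad*np.cos(th)-2*np.sin(th)-half,70+rad*np.sin(th)+2*np.cos(th))
def F(l=""):
    s=r.read_state();print(l,round(s["time_s"],2),np.round(s["eef_pos"],4),np.round(s["contact_force"],1))
def snap(k,y0=200,y1=340,x0=280,x1=460):
    T,dT=optics.get_image("top");S,dS=optics.get_image("scene");np.savez(f"s{k}.npz",T=T,dT=dT,S=S,dS=dS)
    a=cv2.resize(T[225:330,320:425],(400,400),interpolation=3);b=cv2.resize(S[150:290,240:380],(400,400),interpolation=3)
    cv2.imwrite(f"pics/s{k}.png",np.hstack([a,b])[:,:,::-1])
    
E
python3 - <<'E'
from h import *
command_gripper(0.0,20)
q0=r.read_state()["joint_positions"]
sols=[(np.abs(j-q0).max(),s,j) for s in(1,-1) if (j:=r.solve_ik(tcp(-130,220),Q(s))) is not None]
print(sols)
s=min(sols,key=lambda t:t[0])[1];open("sgn","w").write(str(s))
r.reach(tcp(-130,220),Q(s));F()
r.move_straight(tcp(-110,158));F("pre")
for th in(1.57,1.45,1.3,1.15,1.0,.9):
    hit=r.move_straight(arc(th,88),speed=.05,max_force=15);F(f"{th} {hit}")
    if hit:break
snap(1)
E
```

```text
[(np.float64(1.5916963163389557), 1, array([-5.03673420e-01,  2.27290869e-01,  1.71932394e+00, -4.44089210e-16,
        1.19497785e+00,  8.15795495e-01])), (np.float64(2.179766180620526), -1, array([-5.03673420e-01,  2.27290869e-01,  1.71932394e+00, -4.44089210e-16,
        1.19497785e+00, -2.32579716e+00]))]
 3.33 [ 0.4313 -0.1497  0.245 ] [0.3 0.4 0.2]
pre 3.92 [ 0.4507 -0.1452  0.1833] [0.2 0.2 0.5]
1.57 False 4.77 [ 0.4842 -0.1366  0.1828] [ 0.7  0.6 -0. ]
1.45 False 5.12 [ 0.4949 -0.134   0.1825] [ 0.2 -0.7 -1.1]
1.3 False 5.54 [ 0.5074 -0.1306  0.1801] [-0.4 -0.8 -0. ]
1.15 False 5.96 [ 0.5195 -0.1275  0.1759] [ 0.5 -0.5  0.6]
1.0 False 6.38 [ 0.5308 -0.1246  0.1698] [ 0.2 -0.2 -0.3]
0.9 False 6.7 [ 0.5378 -0.1228  0.1649] [-0.6  0.5  0.3]
```

View pics/s1.png

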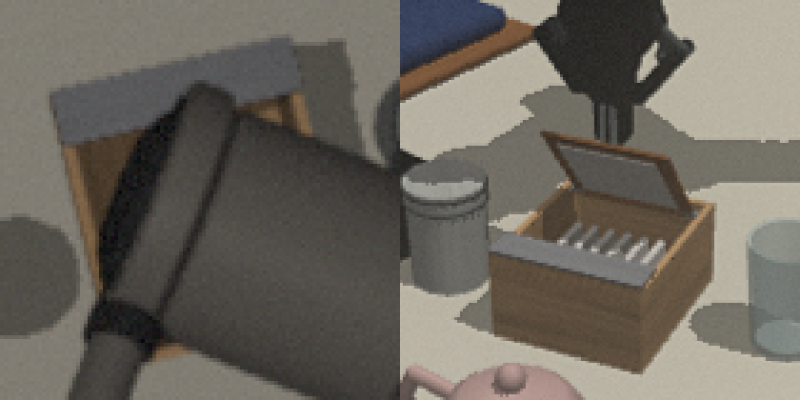

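The left panel (top view) is blocked by the arm. The right panel shows the tab leaning over the mouth, edge at about (610,160), with the closed fingertips on its outer face. Next I'll move the tip below the rib and fold the tab down.

```bash
python3 - <<'E'
from h import *
def off(p,dx): return p+np.array([*(bx*dx/1e3),0])
p=arc(.9,88); r.move_straight(off(p,-60),speed=.12)
b=arc(1.05,57)
r.move_straight(off(b,-25),speed=.12);F("pre")
for th,rad in((1.05,57),(.9,57),(.75,56),(.6,55),(.45,54),(.3,53),(.15,52),(.05,52),(-.03,52)):
    hit=r.move_straight(arc(th,rad),speed=.04,max_force=15);F(f"{th} {hit}")
    if hit:break
snap(2)
o=np.load("s2.npz");P=cloud("scene",o["dS"]);q=P[150:290,240:380].reshape(-1,3)
xy=q[:,:2]-C;X=xy@bx*1e3;Y=(xy@np.array([-bx[1],bx[0]]))*1e3;Z=q[:,2]*1e3
k=(abs(Y)<50)&(Z>45)&(Z<90)&(X>-75)&(X<80)
for x in range(-70,80,5):
    m=k&(X>=x)&(X<x+5)
    if m.sum()>5:print(x,m.sum(),np.round(np.median(Z[m]),1))
E
```

```text
pre 7.78 [ 0.488  -0.1354  0.1448] [-0.2 -0.9  0.4]
1.05 False 8.55 [ 0.5119 -0.1294  0.1453] [ 0.3  0.2 -0.3]
0.9 False 8.92 [ 0.5191 -0.1276  0.1406] [-0.5  0.2  0.8]
0.75 False 9.28 [ 0.5246 -0.1262  0.1343] [0.3 0.5 0.4]
0.6 False 9.63 [ 0.5291 -0.125   0.1273] [ 0.6  0.  -0.2]
0.45 False 9.99 [ 0.5325 -0.1242  0.1199] [ 0.2 -0.4 -0.3]
0.3 False 10.34 [ 0.5347 -0.1237  0.1122] [ 0.7 -0.3  1.3]
0.15 False 10.69 [ 0.5357 -0.1234  0.1044] [0.  0.5 0.9]
0.05 False 10.97 [ 0.5365 -0.1232  0.0993] [-1.2 -0.1  0.4]
-0.03 False 11.22 [ 0.5369 -0.1233  0.0953] [ 0.2 -0.1  1.1]
-70 15 72.3
-65 13 71.8
-60 45 71.3
-55 25 70.4
-50 39 70.6
-45 31 70.0
-40 30 69.6
-35 36 69.8
-30 44 69.4
-25 40 69.0
-20 76 69.5
-15 81 70.5
-10 59 68.8
-5 40 68.2
0 11 67.4
5 13 68.8
10 101 71.7
15 101 68.5
20 39 67.4
40 12 79.9
45 43 81.2
50 59 80.9
55 52 81.0
60 60 81.1
65 75 80.5
70 535 63.9
75 45 70.6
```

View pics/s2.png

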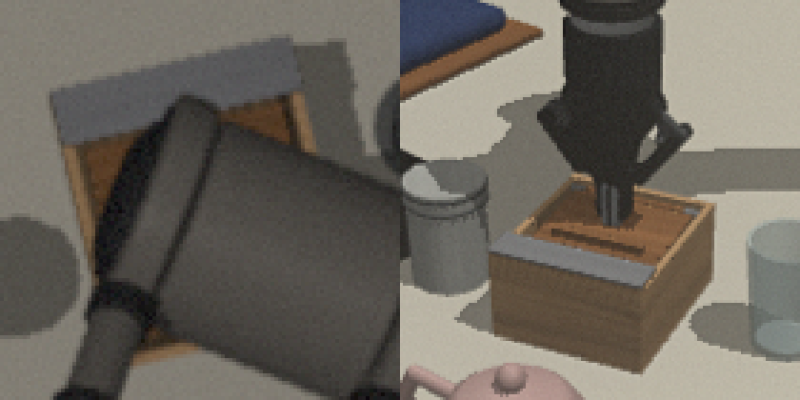

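The tab now lies level in the mouth (surface about 70 mm; rib at x of about 10 mm, slid less than 5 mm) and the tip sits just behind the rib. Next I'll push it home.

```bash
python3 - <<'E'
from h import *
r.move_straight(tcp(-6,69.3),speed=.04,max_force=15);F()
for x in(0,5,10,15,20,23):
    hit=r.move_straight(tcp(x,69.3),speed=.03,max_force=14);F(f"{x} {hit}")
    if hit:break
snap(3)
o=np.load("s3.npz");P=cloud("scene",o["dS"]);q=P[150:290,240:380].reshape(-1,3)
xy=q[:,:2]-C;X=xy@bx*1e3;Y=(xy@np.array([-bx[1],bx[0]]))*1e3;Z=q[:,2]*1e3
k=(abs(Y)<38)&(Z>45)&(Z<90)&(X>-75)&(X<50)
for x in range(-70,50,3):
    m=k&(X>=x)&(X<x+3)
    if m.sum()>5:print(x,m.sum(),np.round(np.median(Z[m]),1),end="; ")
E
```

```text
11.85 [ 0.5519 -0.1193  0.0943] [1.7 0.9 1.4]
0 False 12.2 [ 0.5573 -0.1179  0.0943] [ 0.4 -0.6  0.9]
5 False 12.52 [ 0.562  -0.1167  0.0942] [ 0.5 -0.   0.2]
10 False 12.83 [ 0.567  -0.1154  0.0943] [-0.2  0.9  1.3]
15 False 13.15 [ 0.572  -0.1142  0.0943] [0.2 0.4 0.5]
20 False 13.47 [ 0.5758 -0.1131  0.094 ] [-3.8 -1.8  0.9]
23 False 13.72 [ 0.5762 -0.1128  0.0932] [-12.   -4.9   1.3]
-70 27 66.6; -43 8 72.3; -40 16 71.0; -37 17 71.0; -34 12 70.2; -31 12 70.5; -28 10 70.2; -25 15 70.0; -22 11 69.7; -19 15 69.3; -16 15 69.3; -13 10 68.7; -10 13 68.6; -7 12 68.5; -4 13 68.8; -1 14 68.2; 2 14 67.4; 5 15 68.0; 8 20 67.3; 11 19 66.9; 14 17 67.7; 17 17 67.1; 20 11 75.6; 23 18 81.8; 26 24 81.5; 29 40 77.1; 32 14 74.8; 44 21 80.8; 47 21 80.7;
```

View pics/s3.png

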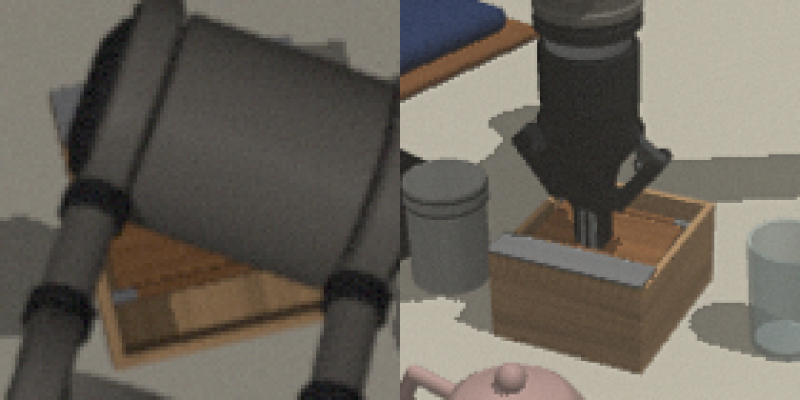

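The rear edge of the tab has moved to x of about -40 mm and the force rose to 13 N at the stop, so it is fully home. I'll release, lift clear and check.

```bash
python3 - <<'E'
from h import *
r.move_straight(tcp(18,71),speed=.02);r.move_straight(tcp(12,82),speed=.04);F()
r.move_straight(tcp(0,170),speed=.12)
r.reach(tcp(-150,230),Q(1));r.hold(.3);F()
snap(4)
o=np.load("s4.npz")
for n,d in(("scene","dS"),("top","dT")):
    P=cloud(n,o[d]);q=P.reshape(-1,3)
    xy=q[:,:2]-C;X=xy@bx*1e3;Y=(xy@np.array([-bx[1],bx[0]]))*1e3;Z=q[:,2]*1e3
    k=(abs(Y)<36)&(Z>45)&(Z<100)&(X>-75)&(X<75)
    for x in range(-70,75,4):
        m=k&(X>=x)&(X<x+4)
        if m.sum()>5:print(x,np.round(np.median(Z[m]),1),end="; ")
    print()
E
```

```text
14.7 [ 0.5686 -0.115   0.1073] [-0.4 -0.4  0. ]
 16.58 [ 0.4123 -0.155   0.2543] [ 0.5 -0.4  0.3]
-70 65.1; -42 72.0; -38 71.0; -34 71.3; -30 72.0; -26 71.8; -22 72.3; -18 72.2; -14 72.9; -10 72.8; -6 73.6; -2 73.7; 2 73.9; 6 73.8; 10 74.5; 14 74.9; 26 82.3; 30 80.9; 34 79.4; 42 80.3; 46 80.9; 50 81.2; 54 81.3; 58 80.8; 62 80.8; 66 80.8; 70 64.0; 74 65.9; 
-70 64.0; -46 70.0; -42 72.4; -38 72.3; -34 72.0; -30 71.5; -26 72.3; -22 72.7; -18 72.2; -14 72.9; -10 73.5; -6 72.7; -2 73.5; 2 73.8; 6 74.1; 10 75.0; 14 74.5; 18 74.8; 22 75.0; 26 75.5; 30 83.4; 34 79.5; 38 75.9; 42 76.4; 46 81.1; 50 81.1; 54 81.7; 58 80.8; 62 81.3; 66 81.5; 70 81.1; 74 81.4;
```

View pics/s4.png

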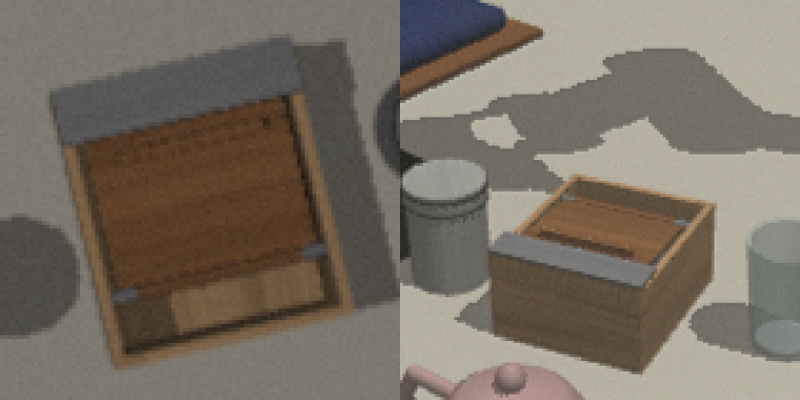

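Both views show the tab tucked under the lip. Its slope is about 0.055 rad, the rib is at x of about 33 mm (slid about 23 mm), and the arm is clear.

```bash
python3 -c "
from workcell import r
print(r.finish_job())"
```

```text
the job is handed in; nothing more can be done
None
```

The tab is folded over and pushed about 23 of 24 mm home beneath the lip; it stayed shut when released, and the job is handed in (no verdict was returned).

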